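# Clamp a stone specimen with the bench vice's removable crank

## Robot

A 7-joint arm with a two-finger parallel gripper is mounted at the origin on the work surface. World frame = base frame: x ahead of the robot, y to its left, z up, the work surface at z = 0. Lengths are in m, angles in degrees, forces in N, time in s.
With the tool pointing down it reaches from about 0.4 to 0.875 m from the base axis. Payload 19.3 kg.
Tool frame: the origin (TCP) lies at the very end of the fingers, on their centre line; the grasp point (between the pads) lies 19 mm behind it; z points along the fingers, y is the direction in which the jaws open and shut (so a half turn about z gives the same grasp; the last joint's range is limited). The gripper opens to 85 mm and grips with 20 to 120 N. Pads are 22 mm wide; open, the fingers measure 114 mm over their backs; the gripper's body (76 mm by 85 mm) begins 54 mm behind the grasp point. The pads swing forward as they close: fully open they stand 13 mm farther back than shut.
Start: joints at [65.077, 29.874, -2.08, 91.645, 1.215, 58.505, -6.463], TCP at [0.223, -0.584, 0.231] pointing down, gripper open.
Joint ranges: [-166.77, 166.77], [-17.47, 122.26], [-85.68, 81.53], [9.62, 139.38], [-72.42, 252.41], [9.2, 110.78], [-144.41, 144.41]. Speed limits (degrees/s): [108.29, 108.29, 136.94, 136.94, 172.46, 172.46, 172.46].

## Interface

Orientations are given as [roll, pitch, yaw] about the fixed x, y, z axes, in that order (R = Rz(yaw) Ry(pitch) Rx(roll)).
In Python, from bench import manip gives the robot as it stands.
- The arm moves only by the shell command python3 -m creep 'ROWS' [OPENING] [FORCE]. ROWS is JSON, a list of rows, each a list of 2 entries, a list of its own where there are three numbers: the shift along the tool's x, y, z in cm, then the turn, a rotation vector about the tool's x, y, z in rad. A call has 1 to 5 rows; each row is the pose to reach, as a shift and turn from the pose measured when the call began, along the tool's axes at that moment; what a row does not reach only later rows make up. A row lasts 1/10 s, in which the tool goes at most 50 mm and 8.59 degrees, less where a joint would pass 70% of its speed; a pose out of reach is approached as far as the arm can. A call with a gripper value outside its range is refused whole. OPENING is the finger opening in cm, from 0 to 8.54, set as the call begins (- or left out, the last holds). The fingers move at their own pace and stop on an object; FORCE is the grip in N (left out, the last holds). Time passes only in rows, so rows that repeat a pose let the fingers close. It gives the time, the measured TCP pose, the force and the opening at its end, in the units of the state.
- manip.read_state(): the state, without advancing time (a new reading comes with each control period).
- manip.read_camera(name): name is "scene" or "top" or "wrist"; returns the picture (420x560x3 uint8, blue, green, red); there is no depth.
- manip.camera_info(name): a dict with "intrinsics" (3x3 intrinsics, pixels), "dist_coeffs" ([k1, k2, p1, p2, k3] as OpenCV has them; the pictures are not rectified), "eye" and "orientation" of the camera in the world; the wrist camera has in their place "tool_from_camera" (4x4, takes a point from camera to tool coordinates, whose origin is the TCP and whose axes are the flange's). Camera axes: x right, y up, looking along -z (the intrinsics and any distortion apply to the point x, -y, -z); pixel columns grow to the right and rows downward; lengths in m; the calibration is good to about 2 mm. A picture is of the moment at which its call begins: read the wrist's pose just before it. camera_info takes no time and is no camera call.
- manip.job_done(): hands the job in, once; it reports no verdict.
The state is a dict: "clock": time; "qpos": joint angles; "qd": joint speeds; "joint_efforts": joint torques, N m; "position": TCP position; "tcp_rot": TCP orientation; "ft_force": force on the tool from outside, world axes, zero at the start; "torque": the same for the moment, N m; "width": opening from 0.0 (shut) to 1.0 (fully open).
Only numpy, scipy, OpenCV 4.12 (cv2) and the standard library are available. Lean on these libraries where they do the work, as an engineer would, in place of code of your own. Each camera call takes 0.05 s, during which the arm holds its last target. There are 200 camera calls.

## Task

Take the loose crank from its rubber pad, fit it fully home on the square shaft of the specimen vice and turn it clockwise until you feel the jaw grip the stone block firmly; stop as soon as it tightens, as over-tightening chips the stone. Then lift the crank off and stand it upright on its hub again on the middle of the pad, leaving the block clamped. Close the jaw only with the crank, and leave the beaker, bottle and tray where they are.

Things in the scene. Friction and masses are not known exactly. Their poses are not given: they have to be found in the camera images.
- crank: Loose steel crank, 0.27 to 0.39 kg, standing by itself on its hub. Origin: centre of the hub's underside; z up. Hub: a 28 mm square column 60 mm tall (faces square to x and y), with a 15.5 mm square socket 26 mm deep, open underneath. A steel arm 16 mm wide, at 32 to 42 mm height, runs from it along +x. The hub can be grasped across its y faces, fingers either side of the arm
- crank_grip (a point): Middle of the crank's black upright grip, a fixed round post 18 mm across at the end of the arm, 75 mm from the hub's axis and from 42 to 90 mm above the hub's underside (this point at 66 mm)
- pad: Black rubber pad 120 x 120 x 4 mm, fixed to the bench; origin: centre of its underside. The crank starts on it and must return to it
- vise: Low aluminium specimen vice, fixed to the bench, 220 mm long along its y (the clamping direction), 90 mm along x. Origin: centre of its underside. Bed top at 30 mm height. Steel backstop at the +y end, locked by hand with its face at y = 79 to 82 mm, top at 70 mm. Grey gear housing at the -y end (x within 38 mm, y from -106 to -44 mm), top at 60 mm height
- shaft: Upright square steel shaft, 14 mm square (faces square to its x and y), rising 24 mm from the gear housing at the vice's y = -75 mm. Origin: on its axis at the housing's top, where the hub's underside rests when fully home; z up. The crank fits at any quarter turn, with about 0.11 rad of slack either way. Clockwise from above closes the jaw, 10 mm per rad (rack and pinion)
- shaft_tip (a point): Centre of the shaft's top, whose last 3 mm taper to 10 mm square. Turning takes a steady 0.25 N m of friction (with rubbing, 3 to 5 N at the crank's grip); once the jaw bears on the block the torque rises by 0.01 N m per N of clamping force (0.13 N at the grip). When let go, friction holds the jaw with up to 25 N
- jaw: Moving steel jaw, 80 mm wide, 20 mm thick, top at 66 mm height; origin: middle of its clamping face at the level of the vice's bed. It slides along the vice's +y toward the backstop. It has about 8 to 14 mm to close before it grips the block
- specimen: Loose pale stone block 50 (x) x 40 (y) x 32 (z) mm lying on the vice's bed between jaw and backstop, with a gap on both sides; origin: centre of its underside. It is to be held with 10 to 25 N; more than 60 N chips it
- beaker: Glass beaker 68 mm across, 85 mm tall, on the bench; origin: centre of its underside
- bottle: Brown glass bottle 56 mm across, 100 mm tall, on the bench; origin: centre of its underside
- tray: White plastic tray 90 x 130 x 30 mm, on the bench; origin: centre of its underside
Mind the look-alikes: they are no part of the job. Several things look just like the crank: the one meant starts farthest to the robot's right. Of the things that look like the pad, the larger one is meant.

How it is judged (in metres and radians):
On the way, in this order (a step that is already met when the one before it is completed fails the run):
1. the crank is fully home on the square shaft, its hub resting on the housing (z of crank in the frame of shaft below 0.004 m and horizontal distance between crank and shaft below 0.004 m and angle between crank's own z axis and vertical below 0.12 rad), for 0.2 s.
2. with the crank home on the shaft, the jaw presses the block with more than 8 N (all of step 1 and contact force between jaw and specimen above 8 N), for 0.2 s.
At the end, for the whole second after the job is handed in: The jaw still presses the block with more than 5 N and the block lies flat (within 0.1 rad); the crank stands at rest upright (within 0.1 rad) on its hub on the pad, hub axis within 35 mm of the pad's centre (contact force between jaw and specimen above 5 N and angle between each of specimen, crank's own z axis and vertical below 0.1 rad and horizontal distance between crank and pad below 0.035 m and z of crank in the frame of pad below 0.008 m and linear speed of crank below 0.02 m/s); the robot touches nothing.
It fails at once if the jaw presses the block with more than 60 N (contact force between jaw and specimen above 60 N).
It fails at once if the jaw is pushed by the robot itself with more than 3 N (contact force between any of the fingers, the arm and jaw above 3 N).
It fails at once if the beaker, bottle or tray is moved by more than 20 mm (distance of any of beaker, bottle, tray from where it was at the start of the episode above 0.02 m).
It also fails if it takes over 72 s, if anything falls off the work surface, if the arm or the gripper's body presses on something with over 40 N, if the wrist force passes 120 N, or if a joint passes its speed limit or range.

## Working session

There is one attempt and no reset: what is moved stays moved. The work goes in short steps, Python scripts to look and compute and a shell command to move; the robot and the scene stay as the last step left them, time stands still between calls to the robot, and variables do not carry over. Pictures are saved under pics/ and viewed, about 8 in all and at most 12, crops included, and the job is handed in when it is done.

```bash
ls; mkdir -p pics; python3 - <<'E'
from bench import manip
import cv2,numpy as np
print(manip.read_state())
for n in("top","scene"):
    im=manip.read_camera(n); cv2.imwrite(f"pics/{n}0.png",im); print(n,manip.camera_info(n))
print(manip.camera_info("wrist"))
E
```

```text
pics
{'clock': 0.0, 'qpos': array([65.07668354, 29.90903467, -2.08170594, 91.67301271,  1.21364409,
       58.50145149, -6.46420232]), 'qd': array([-0.00628736,  0.00404392,  0.04765084,  0.01550527,  0.08782947,
       -0.00443536,  0.01394607]), 'joint_efforts': array([ 1.11343181e-04, -9.27122784e+01,  1.98000491e+00, -3.69933164e+01,
        1.79764879e-02,  8.29708704e-03,  5.67030463e-05]), 'position': array([ 0.22283539, -0.58358759,  0.23073178]), 'tcp_rot': array([-1.79938595e+02,  3.23231756e-03,  2.08990547e+01]), 'ft_force': array([0.61522399, 0.57945091, 0.93113418]), 'torque': array([ 0.04012508, -0.01043196, -0.00133353]), 'width': 0.9992173741801383}
top {'intrinsics': array([[413.52194016,   0.        , 279.53297281],
       [  0.        , 413.52194016, 206.92099409],
       [  0.        ,   0.        ,   1.        ]]), 'dist_coeffs': array([7.5830873e-05, 0.0000000e+00, 0.0000000e+00, 0.0000000e+00,
       0.0000000e+00]), 'eye': array([0.51947556, 0.02623226, 0.93698903]), 'orientation': array([  4.32384388,   0.48548204, -91.30438849])}
scene {'intrinsics': array(
[... 268 characters left out ...]
513852, 0.71181767]), 'orientation': array([43.06611039, -0.40094358, 99.99964591])}
{'intrinsics': array([[342.83067607,   0.        , 280.49339753],
       [  0.        , 342.83067607, 212.59273816],
       [  0.        ,   0.        ,   1.        ]]), 'dist_coeffs': array([-0.0211665,  0.       ,  0.       ,  0.       ,  0.       ]), 'tool_from_camera': array([[-2.78727472e-04,  9.65149728e-01,  2.61698156e-01,
         6.63524191e-02],
       [ 9.99999840e-01,  3.97772049e-04, -4.01921661e-04,
        -1.93929090e-04],
       [-4.92010793e-04,  2.61698002e-01, -9.65149685e-01,
        -1.42707151e-01],
       [ 0.00000000e+00,  0.00000000e+00,  0.00000000e+00,
         1.00000000e+00]])}
```

View pics/top0.png

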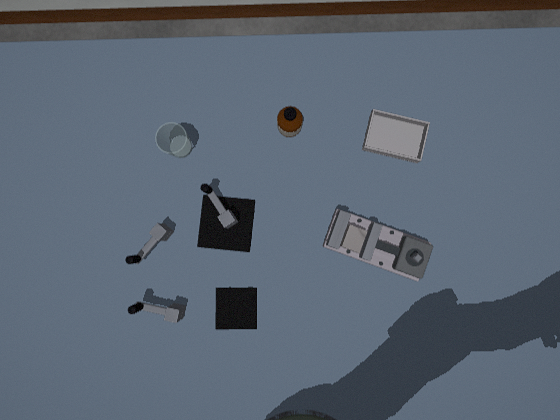

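View pics/scene0.png

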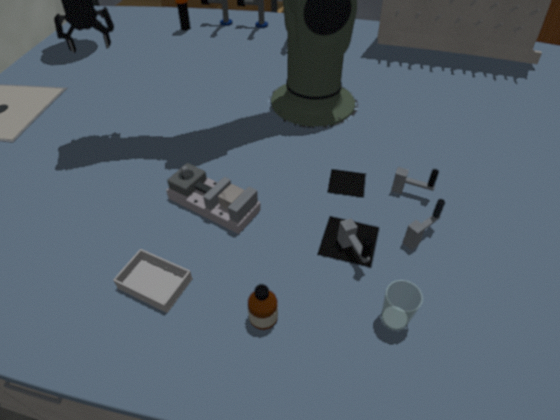

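Candidates for the crank, by hub pixel in the top view: (227,218) on the large pad, (165,230) and (178,315). Image right is the robot's right (−y), so (227,218) is the one meant. For the pad: (227,222) is the larger and is meant; (236,308) is smaller.

```bash
cat > h.py <<'E'
from bench import manip
import cv2,numpy as np
from scipy.spatial.transform import Rotation as R
def cam(n,st=None):
    i=manip.camera_info(n);K=i["intrinsics"];d=i["dist_coeffs"]
    if n=="wrist":
        st=st or manip.read_state();Rt=R.from_euler('xyz',st["tcp_rot"],degrees=True).as_matrix()
        T=i["tool_from_camera"];return K,d,Rt@T[:3,:3],Rt@T[:3,3]+st["position"]
    return K,d,R.from_euler('xyz',i["orientation"],degrees=True).as_matrix(),i["eye"]
def ray(c,px,z):
    K,d,Rc,e=c;u=cv2.undistortPoints(np.array(px,float).reshape(-1,1,2),K,d).reshape(-1,2)
    v=np.c_[u[:,0],-u[:,1],-np.ones(len(u))]@Rc.T
    return e+v*((z-e[2])/v[:,2])[:,None]
def proj(c,P):
    K,d,Rc,e=c;p=(np.atleast_2d(P)-e)@Rc;p=np.c_[p[:,0],-p[:,1],-p[:,2]]
    return cv2.projectPoints(p,np.zeros(3),np.zeros(3),K,d)[0].reshape(-1,2)
def tri(c1,p1,c2,p2):
    a=ray(c1,p1,0)[0]-c1[3];b=ray(c2,p2,0)[0]-c2[3]
    s=np.linalg.lstsq(np.c_[a,-b],c2[3]-c1[3],rcond=None)[0]
    x,y=c1[3]+a*s[0],c2[3]+b*s[1];return (x+y)/2,np.linalg.norm(x-y)
E
python3 - <<'E'
from h import *
c=cam("top");im=cv2.imread("pics/top0.png")
f=lambda n,p,z:print(n,ray(c,p,z).round(4).tolist())
m=(im.max(2)<45).astype(np.uint8);m[:150]=0;m[345:]=0;m[:,330:]=0
for k in cv2.findContours(m,0,2)[0]:
    if cv2.contourArea(k)>300:
        b=cv2.boxPoints(cv2.minAreaRect(k));print(b.round(1).tolist());f("pad",b,.004);print(ray(c,b,.004).mean(0))
a=cv2.resize(im[165:265,180:280],None,fx=4,fy=4,interpolation=2)
b=cv2.resize(im[195:295,315:440],None,fx=4,fy=4,interpolation=2)
cv2.imwrite("pics/crop.png",np.hstack([a,b])*1)
E
```

```text
[[216.0, 328.0], [216.0, 287.0], [256.0, 287.0], [256.0, 328.0]]
pad [[0.3244, 0.1794, 0.004], [0.4142, 0.1784, 0.004], [0.4123, 0.0891, 0.004], [0.3225, 0.0908, 0.004]]
[0.36836542 0.13443734 0.004     ]
[[197.10000610351562, 246.1999969482422], [202.60000610351562, 194.1999969482422], [254.89999389648438, 199.6999969482422], [249.5, 251.6999969482422]]
pad [[0.506, 0.2199, 0.004], [0.6233, 0.2066, 0.004], [0.608, 0.0879, 0.004], [0.491, 0.1024, 0.004]]
[0.55705321 0.15418695 0.004     ]
```

View pics/crop.png

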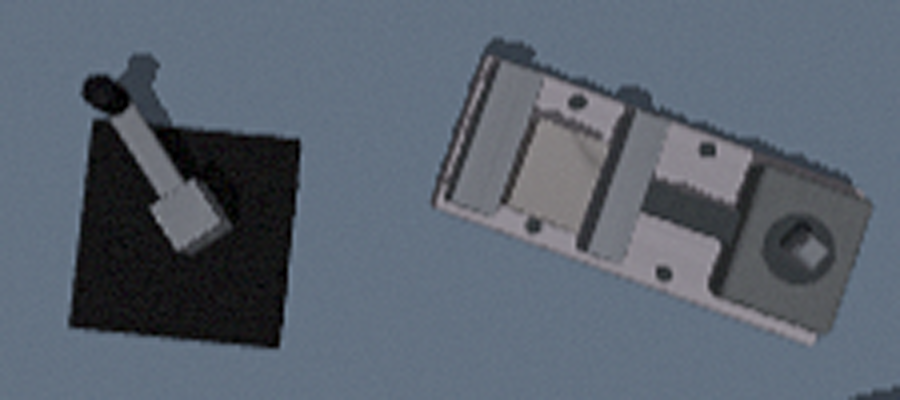

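The crop shows the chosen crank: hub top centre at about (226,219), grip at (206,188), arm pointing up-left, standing near the middle of the large pad. The vice's shaft tip is at about (417,257), with the backstop end at the image left.

```bash
python3 - <<'E'
from h import *
c=cam("top");im=cv2.imread("pics/top0.png")
cr=lambda p,o:[(o[0]+(x+.5)/4-.5,o[1]+(y+.5)/4-.5) for x,y in p]
H=ray(c,cr([(185,215)],(180,165)),.064)[0];G=ray(c,cr([(105,93)],(180,165)),.094)[0]
d=G-H;print("hub",H,"grip",G,"len",np.hypot(*d[:2]),"yaw",np.degrees(np.arctan2(d[1],d[0])))
S=ray(c,cr([(410,250)],(315,195)),.084)[0];print("tip",S)
h=ray(c,cr([(362,165),(473,205),(428,335),(315,292)],(315,195)),.06);print("housing",h,h.mean(0))
e=h[[0,3]].mean(0)-h[[1,2]].mean(0);print("vise y dir",np.degrees(np.arctan2(e[1],e[0])),np.hypot(*e[:2]))
J=ray(c,cr([(235,105),(270,115),(225,260),(180,247)],(315,195)),.066);print("jaw",J)
st=manip.read_state();print(st["position"],st["tcp_rot"])
E
```

```text
hub [0.56400195 0.14614348 0.064     ] grip [0.62613924 0.18233898 0.094     ] len 0.07191075994982386 yaw 30.221164638826977
tip [ 0.47464605 -0.24685781  0.084     ]
housing [[ 0.51847545 -0.23142396  0.06      ]
 [ 0.49616132 -0.2887236   0.06      ]
 [ 0.42900443 -0.26182124  0.06      ]
 [ 0.45261668 -0.20380202  0.06      ]] [ 0.47406447 -0.2464427   0.06      ]
vise y dir 68.28480232731755 0.06206381667488943
jaw [[ 0.5514441  -0.16451482  0.066     ]
 [ 0.54576768 -0.18265471  0.066     ]
 [ 0.47067129 -0.1560805   0.066     ]
 [ 0.47793789 -0.13288241  0.066     ]]
[ 0.22283347 -0.58361278  0.23078883] [-1.79942469e+02  3.85466773e-03  2.09000391e+01]
```

```bash
python3 -m creep '[[[17.5,-17,0],[0,0,0]],[[17.5,-17,0],[0,0,0]],[[17.5,-17,0],[0,0,0]],[[17.5,-17,0],[0,0,0]],[[17.5,-17,0],[0,0,0]]]' 8.5; python3 -m creep '[[[17.5,-17,0],[0,0,0]],[[17.5,-17,0],[0,0,0]],[[17.5,-17,0],[0,0,0]],[[17.5,-17,0],[0,0,0]],[[17.5,-17,0],[0,0,0]]]'
```

```text
clock: 0.6
position: [0.3262, -0.36, 0.2309]
tcp_rot: [-179.9, 0.0, 20.9]
ft_force: [1.2, -0.3, 0.4]
width: 0.995
clock: 1.1
position: [0.4294, -0.1365, 0.2312]
tcp_rot: [-179.9, -0.0, 21.0]
ft_force: [0.5, -0.6, -1.3]
width: 0.997
```

```bash
python3 -m creep '[[[17,-16.3,3],[0,0,0]],[[17,-16.3,3],[0,0,0]],[[17,-16.3,3],[0,0,0]],[[17,-16.3,3],[0,0,0]],[[17,-16.3,3],[0,0,0]]]'; python3 -m creep '[[[5.6,-5.3,2],[0,0,-0.16]],[[5.6,-5.3,2],[0,0,-0.16]],[[5.6,-5.3,2],[0,0,-0.16]],[[5.6,-5.3,2],[0,0,-0.16]]]'
python3 - <<'E'
from h import *
st=manip.read_state();im=manip.read_camera("wrist");cv2.imwrite("pics/w1.png",im);print(st["position"],st["tcp_rot"],st["torque"]);np.save("w1.npy",np.r_[st["position"],st["tcp_rot"]])
print(proj(cam("wrist",st),[[.564,.1461,.064],[.626,.1823,.094]]))
E
```

```text
clock: 1.6
position: [0.5303, 0.0795, 0.2008]
tcp_rot: [-179.9, 0.0, 21.0]
ft_force: [0.1, -1.5, -0.2]
width: 0.995
clock: 2.0
position: [0.5631, 0.1493, 0.1802]
tcp_rot: [-179.9, 0.1, 30.3]
ft_force: [0.2, -0.9, -0.6]
width: 0.992
[0.56308898 0.14927392 0.18020975] [-1.79881456e+02  6.90464403e-02  3.02506363e+01] [ 0.00459837  0.0166247  -0.03736599]
[[284.96782416 208.66538446]
 [285.77960586 112.1778151 ]]
```

View pics/w1.png

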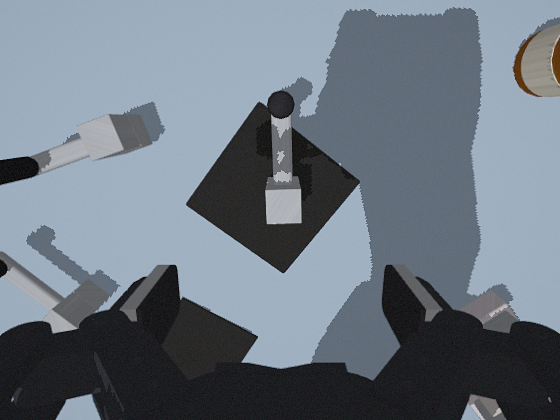

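The wrist view shows the hub top centred at about (283.5,206), the grip top at (281,103), and the pad corners at (258,102), (360,181), (284,272), (186,205). The second crank look-alike lies to the left, well clear of the fingers.

```bash
python3 - <<'E'
from h import *
st=manip.read_state();s=np.load("w1.npy");st["position"],st["tcp_rot"]=s[:3],s[3:]
c=cam("wrist",st);im=cv2.imread("pics/w1.png")
g=cv2.cvtColor(im,6);m=((g>150)).astype(np.uint8);m[:187]=0;m[230:]=0;m[:,:255]=0;m[:,310:]=0
k=max(cv2.findContours(m,0,2)[0],key=cv2.contourArea);print(cv2.minAreaRect(k),cv2.boundingRect(k))
b=cv2.boxPoints(cv2.minAreaRect(k));P=ray(c,b,.064);print(P.round(4).tolist(),P.mean(0))
H=ray(c,[(283.5,206)],.064)[0];G=ray(c,[(281,103)],.094)[0];d=G-H
print("hub",H,"grip",G,np.hypot(*d[:2]),np.degrees(np.arctan2(d[1],d[0])))
P=ray(c,[(258,102),(360,181),(284,272),(186,205)],.004);print("pad",P,P.mean(0))
E
```

```text
((283.0, 206.0), (34.0, 34.0), 90.0) (266, 189, 35, 35)
[[0.5701, 0.1666, 0.064], [0.5833, 0.144, 0.064], [0.5599, 0.1299, 0.064], [0.5464, 0.1531, 0.064]] [0.56491903 0.14841737 0.064     ]
hub [0.56527284 0.14817286 0.064     ] grip [0.62932545 0.1877909  0.094     ] 0.07531484550434754 31.737760163458052
pad [[0.62320488 0.20786144 0.004     ]
 [0.60966188 0.09023347 0.004     ]
 [0.49325938 0.10489856 0.004     ]
 [0.50614355 0.22152182 0.004     ]] [0.55806742 0.15612883 0.004     ]
```

```bash
python3 -m creep '[[[0.1,0.2,4],[0,0,0]],[[0.1,0.2,8],[0,0,0]],[[0.1,0.2,11],[0,0,0]],[[0.1,0.2,14],[0,0,0]],[[0.1,0.2,15],[0,0,0]]]'; python3 -m creep '[[[0,0,0],[0,0,0]],[[0,0,0],[0,0,0]],[[0,0,0],[0,0,0]],[[0,0,0],[0,0,0]],[[0,0,0],[0,0,0]]]' 0 80;python3 -m creep '[[[0,0,0],[0,0,0]],[[0,0,0],[0,0,0]],[[0,0,0],[0,0,0]],[[0,0,0],[0,0,0]],[[0,0,0],[0,0,0]]]'
```

```text
clock: 2.55
position: [0.5636, 0.1455, 0.0286]
tcp_rot: [-179.9, 0.2, 30.1]
ft_force: [0.1, -0.5, 0.1]
width: 0.998
clock: 3.05
position: [0.5644, 0.1454, 0.03]
tcp_rot: [-180.0, 0.1, 30.1]
ft_force: [-1.7, -2.2, 11.6]
width: 0.317
clock: 3.55
position: [0.5644, 0.1455, 0.0301]
tcp_rot: [-180.0, 0.1, 30.1]
ft_force: [-1.3, -0.3, 2.5]
width: 0.315
```

```bash
python3 -m creep '[[[0,0,-4],[0,0,0]],[[0,0,-8],[0,0,0]],[[0,0,-12],[0,0,0]],[[0,0,-12],[0,0,0]]]'; python3 -m creep '[[[-4,3.2,0],[0,0,0]],[[-8,6.5,0],[0,0,0]],[[-12,9.8,0],[0,0,0]],[[-16,13,0],[0,0,0]],[[-16,13,0],[0,0,0]]]';python3 -m creep '[[[-4,3.2,0],[0,0,-0.14]],[[-8,6.5,0],[0,0,-0.28]],[[-12,9.8,0],[0,0,-0.42]],[[-16,13.5,0],[0,0,-0.56]],[[-16,13.5,0],[0,0,-0.67]]]'; python3 -m creep '[[[0,0,0],[0,0,0]],[[0,0,0],[0,0,0]],[[0,0,0],[0,0,0]]]'
python3 - <<'E'
from h import *
st=manip.read_state();im=manip.read_camera("wrist");s2=manip.read_state();cv2.imwrite("pics/w2.png",im);print(st["position"],s2["position"],st["tcp_rot"],st["ft_force"],st["torque"]);np.save("w2.npy",np.r_[st["position"],st["tcp_rot"]])
print(proj(cam("wrist",st),[[.4743,-.2466,.084]]))
E
```

```text
clock: 3.95
position: [0.5669, 0.1463, 0.1549]
tcp_rot: [180.0, -0.3, 30.0]
ft_force: [1.2, 0.5, -4.5]
width: 0.316
clock: 4.45
position: [0.4906, -0.0524, 0.1533]
tcp_rot: [179.9, -0.1, 29.7]
ft_force: [-0.6, 1.9, -3.5]
width: 0.31
clock: 4.95
position: [0.4167, -0.2515, 0.1527]
tcp_rot: [179.9, 0.0, 68.2]
ft_force: [0.4, 0.9, -3.2]
width: 0.318
clock: 5.25
position: [0.417, -0.2505, 0.1524]
tcp_rot: [180.0, 0.0, 68.2]
ft_force: [0.5, -0.6, -3.0]
width: 0.314
[ 0.41697109 -0.25049954  0.15239224] [ 0.41720081 -0.25030715  0.15253985] [1.79971745e+02 4.19543631e-03 6.82088594e+01] [ 0.47424249 -0.63512432 -2.98495834] [ 0.01807138 -0.02966587 -0.02518342]
[[362.94669167 188.23444287]]
```

View pics/w2.png

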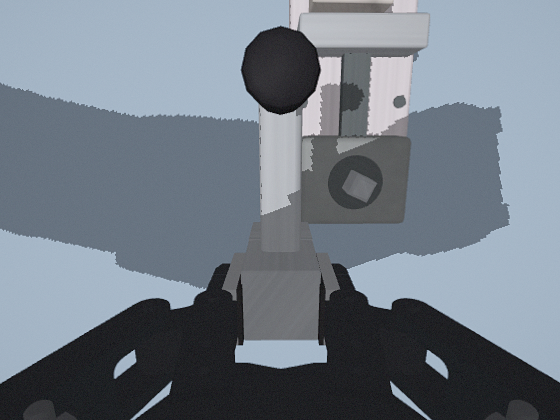

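The held hub is upright between the fingers, with its top at about (241–319, 270–340). The shaft is at about (360,186), and it is turned relative to the housing, so I'll zoom in.

```bash
python3 - <<'E'
from h import *
im=cv2.imread("pics/w2.png")
a=cv2.resize(im[145:220,315:410],None,fx=8,fy=8,interpolation=2);a=cv2.convertScaleAbs(a,alpha=1.6)
cv2.imwrite("pics/w2c.png",a)
E
```

```text
(no output)
```

View pics/w2c.png

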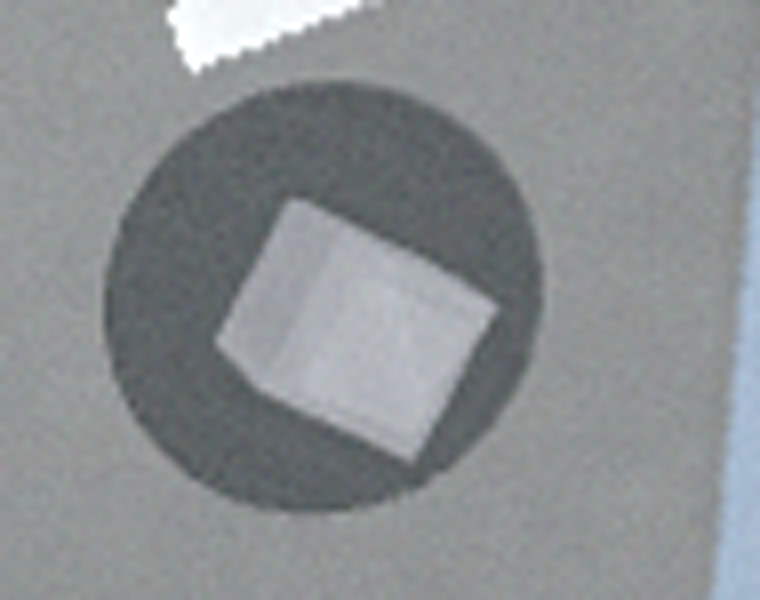

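```bash
python3 - <<'E'
from h import *
s=np.load("w2.npy");st=manip.read_state();st["position"],st["tcp_rot"]=s[:3],s[3:]
c=cam("wrist",st);im=cv2.imread("pics/w2.png");g=cv2.cvtColor(cv2.GaussianBlur(im,(3,3),0),6).astype(int)
for r in (280,305,330):print(r,g[r,234:250],g[r,312:328])
for q in (255,280,305):print(q,g[262:278,q],g[332:348,q])
C=lambda p:[(315+(x+.5)/8-.5,145+(y+.5)/8-.5) for x,y in p]
q=ray(c,C([(498,305),(412,462),(255,385),(341,228)]),.081);print("shaft",q.mean(0))
for i in range(4):
    e=q[(i+1)%4]-q[i];print(np.hypot(*e[:2]),np.degrees(np.arctan2(e[1],e[0]))%90)
print("boss",ray(c,C([(325,297)]),.06))
h=ray(c,[(302,136),(411,138),(404,222),(302,221)],.06);print("housing",h.mean(0),[np.degrees(np.arctan2(*(h[(i+1)%4]-h[i])[1::-1]))%90 for i in range(4)])
E
```

```text
280 [104 104 105 101  76  40  46  90 113 114 114 114 114 114 114 114] [113 113 114 115 115 115 115 108  80  42  41  74  99 105 105 104]
305 [ 32  30  31  35  34  32  30  27  46  91 112 111 112 113 113 114] [115 115 115 115 115 116  93  46  28  33  34  35  36  34  31  32]
330 [ 30  30  31  32  33  33  33  32  32  57  97 114 113 113 113 112] [112 111 111 113 113  94  54  31  31  34  33  33  32  30  30  31]
255 [103 103 104 104 103 103 103 103 106 110 112 113 114 113 111 110] [113 112 113 113 113 113 113 122 149 175 182 181 181 181 181 181]
280 [101 100 100 100  99 100 100 101 104 107 110 111 111 111 112 112] [115 114 114 114 114 114 117 131 157 176 181 181 181 181 181 180]
305 [102 103 103 103 103 103 103 103 107 111 113 114 114 114 115 116] [111 112 112 112 112 111 114 128 157 177 182 181 180 181 180 180]
shaft [ 0.47407938 -0.24683146  0.081     ]
0.014122383380407978 43.040627631960604
0.014419715606371768 42.22852588154501
0.014007803227574419 42.181479832339605
0.014208502523314662 42.68487383443202
boss [[ 0.47446924 -0.24678436  0.06      ]]
housing [ 0.47451312 -0.24596676  0.06      ] [np.float64(67.27886189915908), np.float64(68.94578633333022), np.float64(67.56498510674959), np.float64(69.12182672450972)]
```

```bash
python3 - <<'E'
from h import *
s=np.load("w2.npy");st=manip.read_state();print(st["qpos"],st["position"],st["tcp_rot"]);st["position"],st["tcp_rot"]=s[:3],s[3:]
c=cam("wrist",st);Rt=R.from_euler('xyz',s[3:],degrees=True).as_matrix()
P=ray(c,[(280.5,270.5),(280.5,339.7),(242.4,305),(318.5,305)],s[2]+.034)
print(((P-s[:3])@Rt).round(4))
E
```

```text
[ 44.96243094  25.7178745  -27.03016536 115.45596654  16.97151214
  42.54660023 -14.12592986] [ 0.41720081 -0.25030715  0.15253985] [1.79956362e+02 8.76478419e-03 6.82604392e+01]
[[ 0.0163 -0.0001 -0.034 ]
 [-0.0113 -0.0001 -0.034 ]
 [ 0.003  -0.0136 -0.034 ]
 [ 0.0029  0.0134 -0.034 ]]
```

```bash
python3 -m creep '[[[1.2,2.5,0],[0,0,0.15]],[[2.22,5.06,1],[0,0,0.3]],[[2.22,5.06,2.5],[0,0,0.449]],[[2.22,5.06,3.5],[0,0,0.449]],[[2.22,5.06,3.5],[0,0,0.449]]]'; python3 -m creep '[[[0,0,0],[0,0,0]],[[0,0,0],[0,0,0]]]'
python3 - <<'E'
from h import *
st=manip.read_state();print(st["position"],st["tcp_rot"],st["ft_force"],st["torque"])
im=manip.read_camera("scene")[140:240,150:270];cv2.imwrite("pics/s2.png",cv2.resize(im,None,fx=5,fy=5,interpolation=2))
Rt=R.from_euler('xyz',st["tcp_rot"],degrees=True).as_matrix();print((np.array([.4742,-.2468,0])-st["position"])@Rt-[.0025,0,0])
E
```

```text
clock: 5.8
position: [0.4718, -0.2472, 0.1164]
tcp_rot: [-179.9, 0.1, 42.9]
ft_force: [-0.0, 1.2, -3.1]
width: 0.315
clock: 6.0
position: [0.4716, -0.2472, 0.1168]
tcp_rot: [-179.9, 0.0, 43.0]
ft_force: [1.3, -0.3, -3.3]
width: 0.318
[ 0.47164746 -0.24715125  0.11680862] [-1.79925533e+02  4.59231181e-02  4.30055760e+01] [ 1.29813268 -0.32526523 -3.32391321] [-0.02788932 -0.0003094  -0.04771355]
[-0.00030016  0.00163596  0.11680486]
```

```bash
python3 -m creep '[[[0,0.16,0],[0,0,0.01]],[[0,0.16,0.4],[0,0,0.01]],[[0,0.16,0.4],[0,0,0.01]]]'; python3 -m creep '[[[0,0,0.3],[0,0,0]],[[0,0,0.6],[0,0,0]],[[0,0,0.6],[0,0,0]]]'
python3 - <<'E'
from h import *
st=manip.read_state();print(st["position"],st["tcp_rot"],st["ft_force"],st["torque"])
Rt=R.from_euler('xyz',st["tcp_rot"],degrees=True).as_matrix();print((np.array([.4742,-.2468,0])-st["position"])@Rt-[.0025,0,0])
E
```

```text
clock: 6.35
position: [0.4726, -0.2486, 0.1126]
tcp_rot: [-179.9, 0.0, 42.4]
ft_force: [0.1, 0.4, -2.7]
width: 0.312
clock: 6.65
position: [0.4724, -0.2484, 0.1061]
tcp_rot: [-179.9, 0.1, 42.4]
ft_force: [0.5, 0.2, -2.5]
width: 0.314
[ 0.47236241 -0.24841892  0.10606909] [-1.79886136e+02  6.24888026e-02  4.23854346e+01] [ 0.4581021   0.18212767 -2.49670549] [-0.01804358  0.04534411 -0.05094089]
[6.43124111e-05 2.53760711e-04 1.06066058e-01]
```

```bash
python3 -m creep '[[[0,0,0.3],[0,0,0]],[[0,0,0.6],[0,0,0]],[[0,0,0.6],[0,0,0]]]';  python3 -m creep '[[[0,0,0.4],[0,0,0]],[[0,0,0.8],[0,0,0]],[[0,0,0.8],[0,0,0]]]'; python3 -m creep '[[[0,0,0.3],[0,0,0]],[[0,0,0.5],[0,0,0]],[[0,0,0.5],[0,0,0]]]'
```

```text
clock: 6.95
position: [0.4721, -0.2483, 0.0996]
tcp_rot: [-179.9, 0.1, 42.4]
ft_force: [0.3, 0.5, -3.2]
width: 0.316
clock: 7.25
position: [0.4721, -0.2483, 0.0911]
tcp_rot: [-179.8, 0.1, 42.4]
ft_force: [0.3, -0.7, -3.4]
width: 0.314
clock: 7.55
position: [0.4721, -0.2484, 0.0861]
tcp_rot: [-179.8, 0.1, 42.4]
ft_force: [-0.7, -0.1, -1.1]
width: 0.317
```

```bash
python3 -m creep '[[[0,0,0.1],[0,0,0]],[[0,0,0.1],[0,0,0]],[[0,0,0.1],[0,0,0]]]'
python3 - <<'E'
from h import *
st=manip.read_state();print(st["position"],st["tcp_rot"],st["ft_force"],st["torque"],st["qpos"])
im=manip.read_camera("wrist");cv2.imwrite("pics/w3.png",im)
im=manip.read_camera("top")[195:295,315:440];cv2.imwrite("pics/t3.png",cv2.resize(im,None,fx=4,fy=4,interpolation=2))
E
```

```text
clock: 7.85
position: [0.472, -0.2484, 0.086]
tcp_rot: [-179.9, 0.1, 42.4]
ft_force: [-6.8, 1.8, 20.1]
width: 0.317
[ 0.47203703 -0.24842229  0.08596987] [-1.79871060e+02  1.03332891e-01  4.23826392e+01] [-6.78206482  1.82989    20.07757131] [ 0.68580359  1.42683185 -0.00999805] [ 34.38378978  34.41169067 -17.71744826 111.28720735  16.68595263
  36.9286862  -41.50234991]
```

```bash
cat > t.py <<'E'
from h import *
st=manip.read_state();Rt=R.from_euler('xyz',st["tcp_rot"],degrees=True).as_matrix()
# hub axis from TCP pose, moment about hub axis (if reported at TCP)
print("yaw",st["tcp_rot"].round(2),"F",st["ft_force"].round(1),"M",st["torque"].round(3),"j7",st["joint_efforts"][6].round(3),"z",st["position"][2].round(4),"hub off",((np.array([.4739,-.2466,0])-st["position"])@Rt-[.0025,0,0])[:2].round(4))
E
python3 -m creep '[[[0,-0.02,0],[0,0,0.06]],[[0,-0.03,0],[0,0,0.12]],[[0,-0.05,0],[0,0,0.18]],[[0,-0.05,0],[0,0,0.18]]]';python3 t.py; python3 -m creep '[[[0,-0.02,0],[0,0,0.06]],[[0,-0.03,0],[0,0,0.12]],[[0,-0.05,0],[0,0,0.18]],[[0,-0.05,0],[0,0,0.18]]]';python3 t.py
```

```text
clock: 8.35
position: [0.4725, -0.2482, 0.0862]
tcp_rot: [-180.0, 0.1, 32.0]
ft_force: [2.8, -1.7, -0.6]
width: 0.315
yaw [-1.7997e+02  7.0000e-02  3.2030e+01] F [ 2.8 -1.7 -0.6] M [-0.465 -0.793  0.129] j7 -1.593 z 0.0862 hub off [-0.0003 -0.0005]
clock: 8.75
position: [0.4723, -0.2479, 0.0863]
tcp_rot: [180.0, 0.1, 21.8]
ft_force: [2.0, -2.0, -1.9]
width: 0.318
yaw [1.7999e+02 7.0000e-02 2.1760e+01] F [ 2.  -2.  -1.9] M [-0.54  -0.444  0.146] j7 -1.586 z 0.0863 hub off [-0.0005 -0.0006]
```

View pics/w3.png

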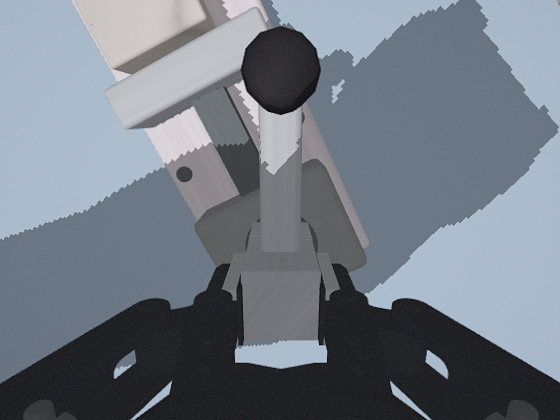

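Wrist view: the hub sits on the housing boss with the fingers clear of the jaw, and the jaw (around (190,65)) is still short of the block. I'll carry on turning.

```bash
python3 -m creep '[[[0,-0.02,0],[0,0,0.06]],[[0,-0.04,0],[0,0,0.12]],[[0,-0.06,0.02],[0,0,0.18]],[[0,-0.06,0.02],[0,0,0.18]]]';python3 t.py; python3 -m creep '[[[0,-0.02,0],[0,0,0.06]],[[0,-0.04,0],[0,0,0.12]],[[0,-0.06,0.02],[0,0,0.12]],[[0,-0.06,0.02],[0,0,0.12]]]';python3 t.py
python3 -c "
from h import *
cv2.imwrite('pics/w4.png',manip.read_camera('wrist'))"
```

```text
clock: 9.15
position: [0.4722, -0.2476, 0.0862]
tcp_rot: [179.9, 0.1, 11.5]
ft_force: [1.3, -2.5, 1.5]
width: 0.313
yaw [1.7995e+02 6.0000e-02 1.1540e+01] F [ 1.3 -2.5  1.5] M [-0.657 -0.238  0.073] j7 -1.584 z 0.0862 hub off [-0.0006 -0.0007]
clock: 9.55
position: [0.4722, -0.2473, 0.0862]
tcp_rot: [179.9, 0.0, 4.9]
ft_force: [0.1, -4.5, 3.3]
width: 0.313
yaw [1.7991e+02 5.0000e-02 4.8800e+00] F [ 0.1 -4.5  3.3] M [-1.037 -0.139  0.083] j7 -0.322 z 0.0862 hub off [-0.0007 -0.0007]
```

View pics/w4.png

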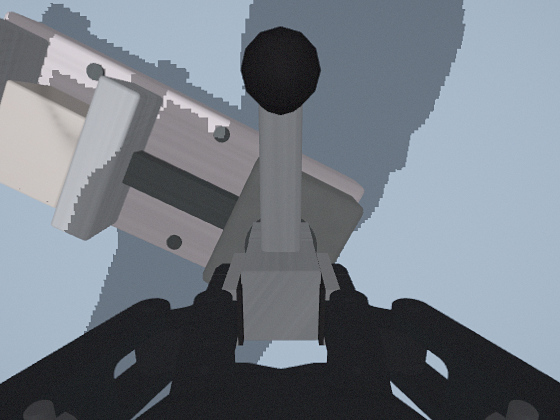

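```bash
for i in 1; do python3 -m creep '[[[0,0,0],[0,0,0.05]],[[0,0,0],[0,0,0.1]]]' >/dev/null; python3 t.py; python3 -m creep '[[[0,0,0],[0,0,0.05]],[[0,0,0],[0,0,0.1]]]'>/dev/null; python3 t.py; done
```

```text
yaw [ 1.7993e+02  4.0000e-02 -8.5000e-01] F [-0.5 -1.   3.6] M [-0.365 -0.095  0.289] j7 1.178 z 0.0862 hub off [-0.0007 -0.0007]
yaw [ 1.7994e+02  3.0000e-02 -6.5300e+00] F [ 0.  -1.2  3.1] M [-0.267 -0.128  0.274] j7 1.005 z 0.0862 hub off [-0.0008 -0.0007]
```

```bash
echo 'import sys; sys.exit(int(st["torque"][2]>0.36))' >> t.py
python3 -m creep '[[[0,0,0],[0,0,0.03]],[[0,0,0],[0,0,0.05]]]' >/dev/null; python3 t.py && python3 -m creep '[[[0,0,0],[0,0,0.03]],[[0,0,0],[0,0,0.05]]]'>/dev/null && python3 t.py && python3 -m creep '[[[0,0,0],[0,0,0.03]],[[0,0,0],[0,0,0.05]]]'>/dev/null && python3 t.py && python3 -m creep '[[[0,0,0],[0,0,0.02]],[[0,0,0],[0,0,0.04]]]'>/dev/null && python3 t.py && python3 -m creep '[[[0,0,0],[0,0,0.02]],[[0,0,0],[0,0,0.04]]]'>/dev/null && python3 t.py
```

```text
yaw [ 1.7995e+02  3.0000e-02 -9.3700e+00] F [ 0.2 -1.3  3.1] M [-0.447 -0.084  0.233] j7 -0.007 z 0.0862 hub off [-0.0008 -0.0007]
yaw [ 1.7995e+02  3.0000e-02 -1.2300e+01] F [ 0.6 -1.2  2.8] M [-0.28  -0.098  0.28 ] j7 0.095 z 0.0862 hub off [-0.0008 -0.0007]
yaw [ 1.7996e+02  3.0000e-02 -1.5280e+01] F [ 0.1 -1.2  3.8] M [-0.216 -0.14   0.26 ] j7 0.037 z 0.0862 hub off [-0.0008 -0.0007]
yaw [ 1.7996e+02  3.0000e-02 -1.7660e+01] F [ 0.5 -1.1  3.3] M [-0.237 -0.134  0.262] j7 0.195 z 0.0862 hub off [-0.0009 -0.0007]
yaw [ 1.7996e+02  3.0000e-02 -2.0050e+01] F [ 0.6 -1.7  3.6] M [-0.171 -0.125  0.285] j7 0.203 z 0.0862 hub off [-0.0009 -0.0006]
```

```bash
python3 -m creep '[[[0,0,0],[0,0,0.02]],[[0,0,0],[0,0,0.04]]]'>/dev/null && python3 t.py && python3 -m creep '[[[0,0,0],[0,0,0.02]],[[0,0,0],[0,0,0.04]]]'>/dev/null && python3 t.py && python3 -m creep '[[[0,0,0],[0,0,0.02]],[[0,0,0],[0,0,0.04]]]'>/dev/null && python3 t.py && python3 -m creep '[[[0,0,0],[0,0,0.02]],[[0,0,0],[0,0,0.04]]]'>/dev/null && python3 t.py && python3 -m creep '[[[0,0,0],[0,0,0.02]],[[0,0,0],[0,0,0.04]]]'>/dev/null && python3 t.py
```

```text
yaw [ 1.7996e+02  3.0000e-02 -2.2430e+01] F [-0.1  0.4  4. ] M [-0.168 -0.102  0.253] j7 0.199 z 0.0862 hub off [-0.0009 -0.0007]
yaw [ 1.7997e+02  3.0000e-02 -2.4820e+01] F [1.1 0.9 3.4] M [-0.062 -0.186  0.28 ] j7 0.197 z 0.0862 hub off [-0.0009 -0.0007]
yaw [ 1.7997e+02  3.0000e-02 -2.7210e+01] F [0.8 0.1 2.9] M [-0.056 -0.204  0.279] j7 0.195 z 0.0862 hub off [-0.0009 -0.0006]
yaw [ 1.7997e+02  3.0000e-02 -2.9600e+01] F [ 0.6 -0.6  3.1] M [ 0.083 -0.205  0.308] j7 0.151 z 0.0862 hub off [-0.001  -0.0006]
yaw [ 1.7997e+02  3.0000e-02 -3.1970e+01] F [0.9 0.6 3.3] M [ 0.107 -0.103  0.61 ] j7 -0.194 z 0.0862 hub off [-0.001  -0.0006]
```

```bash
python3 -m creep '[[[0,0,0],[0,0,0]],[[0,0,0],[0,0,0]],[[0,0,0],[0,0,0]]]'>/dev/null; python3 t.py; python3 -m creep '[[[0,0,0],[0,0,-0.01]],[[0,0,0],[0,0,-0.01]],[[0,0,0],[0,0,-0.01]]]'>/dev/null; python3 t.py
python3 -c "
from h import *
cv2.imwrite('pics/w5.png',manip.read_camera('wrist'))"
```

```text
yaw [ 1.7997e+02  3.0000e-02 -3.1960e+01] F [0.4 0.1 3.4] M [ 0.026 -0.165  0.56 ] j7 -0.61 z 0.0862 hub off [-0.001  -0.0006]
yaw [ 1.7998e+02  3.0000e-02 -3.1390e+01] F [ 0.1 -0.2  2.8] M [-0.019 -0.228  0.334] j7 -0.368 z 0.0862 hub off [-0.001  -0.0006]
```

View pics/w5.png

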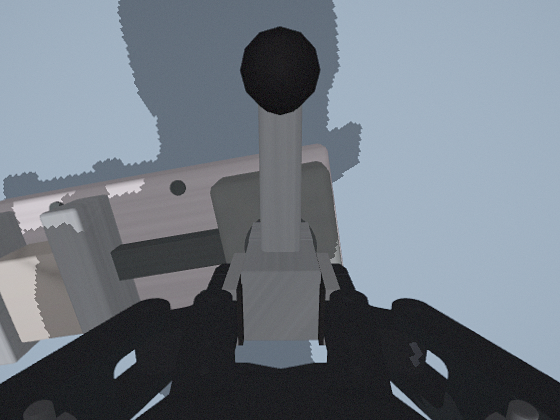

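```bash
python3 -m creep '[[[0,0,0],[0,0,-0.012]],[[0,0,0],[0,0,-0.012]]]'>/dev/null; python3 t.py; python3 -m creep '[[[0,0,-0.4],[0,0,0]],[[0,0,-0.8],[0,0,0]],[[0,0,-1.2],[0,0,0]]]'; python3 t.py;  python3 -m creep '[[[0,0,-2],[0,0,0]],[[0,0,-4],[0,0,0]],[[0,0,-7],[0,0,0]],[[0,0,-7],[0,0,0]]]'; python3 t.py
```

```text
yaw [ 1.7998e+02  3.0000e-02 -3.0680e+01] F [ 1.1 -0.1  3.5] M [-0.033 -0.179  0.214] j7 0.018 z 0.0862 hub off [-0.001  -0.0006]
clock: 13.15
position: [0.4721, -0.2463, 0.0974]
tcp_rot: [180.0, 0.1, -30.7]
ft_force: [5.5, -2.5, -17.6]
width: 0.32
yaw [ 1.7997e+02  7.0000e-02 -3.0680e+01] F [  5.5  -2.5 -17.6] M [-0.674 -1.385  0.099] j7 -0.102 z 0.0974 hub off [-0.0007 -0.0007]
clock: 13.55
position: [0.4731, -0.2468, 0.1701]
tcp_rot: [-180.0, -0.1, -30.7]
ft_force: [-0.3, -0.9, -3.7]
width: 0.316
yaw [-1.800e+02 -1.200e-01 -3.072e+01] F [-0.3 -0.9 -3.7] M [-0.025  0.013 -0.085] j7 -0.025 z 0.1701 hub off [-0.0023 -0.0006]
```

```bash
python3 -m creep '[[[-1.4,-3.9,0],[0,0,-0.13]],[[-2.8,-7.8,0],[0,0,-0.26]],[[-4.2,-11.7,0],[0,0,-0.39]],[[-5.6,-15.6,0],[0,0,-0.52]],[[-7,-19.5,0],[0,0,-0.65]]]'; python3 -m creep '[[[0,0,0],[0,0,-0.13]],[[0,0,0],[0,0,-0.26]],[[0,0,0],[0,0,-0.4]],[[0,0,0],[0,0,-0.4]]]'
python3 - <<'E'
from h import *
st=manip.read_state();Rt=R.from_euler('xyz',st["tcp_rot"],degrees=True).as_matrix();print(st["tcp_rot"],(np.array([.5554,.1538,0.040])-st["position"])@Rt*100)
im=manip.read_camera("wrist");g=cv2.cvtColor(cv2.GaussianBlur(im,(3,3),0),6).astype(int)
print(g[305,234:250],g[305,312:328]);print(g[262:278,280],g[332:348,280])
im=manip.read_camera("top")[195:295,315:440];cv2.imwrite("pics/t5.png",cv2.resize(im,None,fx=5,fy=5,interpolation=2))
E
```

```text
clock: 14.05
position: [0.512, -0.0419, 0.1693]
tcp_rot: [179.9, -0.0, 6.8]
ft_force: [2.1, -0.6, -3.6]
width: 0.318
clock: 14.45
position: [0.5113, -0.0419, 0.1685]
tcp_rot: [-180.0, 0.1, 29.9]
ft_force: [0.0, -1.2, -2.5]
width: 0.313
[-1.79994832e+02  7.33860088e-02  2.98504727e+01] [ 13.58433    -14.77825726  12.83005532]
[ 29  30  31  33  33  32  30  25  43  86 107 106 105 106 107 107] [110 110 109 109 110 111  88  42  25  31  32  30  29  29  29  28]
[ 95  95  95  96  95  94  95  96  97 100 102 104 105 105 106 106] [109 108 108 109 108 109 110 108 107 107 108 108 108 108 108 108]
```

View pics/t5.png

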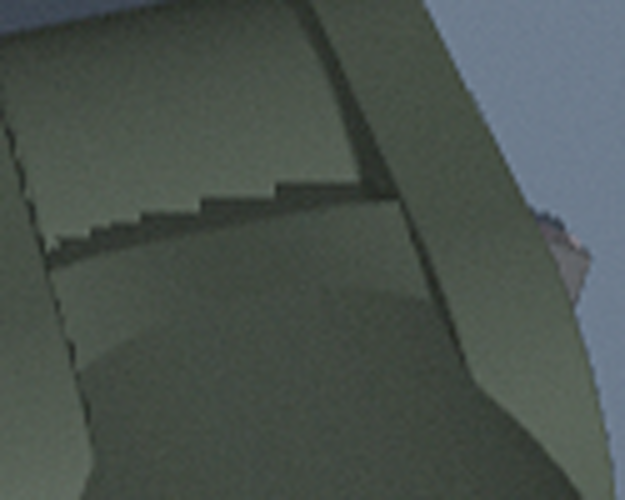

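The arm blocks the top view of the vice, so that picture says nothing. The hub's edge pixels in the wrist camera are unchanged, so the crank has not slipped. Moving to the pad.

```bash
python3 -m creep '[[[3.4,-3.7,2],[0,0,0]],[[6.8,-7.4,4],[0,0,0]],[[10.2,-11.1,6],[0,0,0]],[[13.58,-14.78,8],[0,0,0]],[[13.58,-14.78,8],[0,0,0]]]'; python3 -m creep '[[[0,0,0],[0,0,0]],[[0,0,2],[0,0,0]],[[0,0,4],[0,0,0]],[[0,0,4.8],[0,0,0]],[[0,0,4.8],[0,0,0]]]'; python3 t.py
```

```text
clock: 15.05
position: [0.5562, 0.1587, 0.0865]
tcp_rot: [-179.9, 0.1, 29.5]
ft_force: [-0.3, 0.3, -3.1]
width: 0.315
clock: 15.55
position: [0.5556, 0.1577, 0.0379]
tcp_rot: [-179.9, 0.2, 29.4]
ft_force: [0.4, -0.2, -3.9]
width: 0.317
yaw [-179.89    0.2    29.36] F [ 0.4 -0.2 -3.9] M [-0.014  0.062 -0.038] j7 -0.177 z 0.0379 hub off [-0.2718  0.3124]
```

```bash
python3 -m creep '[[[-0.2,0.34,0],[0,0,0]],[[-0.2,0.34,0.3],[0,0,0]],[[-0.2,0.34,0.6],[0,0,0]],[[-0.2,0.34,0.75],[0,0,0]],[[-0.2,0.34,0.75],[0,0,0]]]'; python3 -m creep '[[[0,0,0.05],[0,0,0]],[[0,0,0.05],[0,0,0]],[[0,0,0.05],[0,0,0]]]'
```

```text
clock: 16.05
position: [0.5554, 0.1538, 0.0303]
tcp_rot: [-179.9, 0.2, 29.4]
ft_force: [-0.3, -0.1, -2.6]
width: 0.32
clock: 16.35
position: [0.5555, 0.1538, 0.0301]
tcp_rot: [-179.9, 0.2, 29.4]
ft_force: [-2.4, -2.0, 4.1]
width: 0.315
```

On the pad. Release, then retreat straight up.

```bash
python3 -m creep '[[[0,0,0],[0,0,0]],[[0,0,0],[0,0,0]],[[0,0,0],[0,0,0]],[[0,0,0],[0,0,0]],[[0,0,0],[0,0,0]]]' 8.5; python3 -m creep '[[[0,0,0],[0,0,0]],[[0,0,0],[0,0,0]],[[0,0,-2],[0,0,0]],[[0,0,-5],[0,0,0]],[[0,0,-9],[0,0,0]]]'; python3 -m creep '[[[0,0,-4],[0,0,0]],[[-4,0,-6],[0,0,0]],[[-4,0,-6],[0,0,0]],[[-4,0,-6],[0,0,0]]]'
python3 - <<'E'
from h import *
st=manip.read_state();a=manip.read_camera("wrist");b=manip.read_camera("scene");print(st["position"])
np.save("w6.npy",np.r_[st["position"],st["tcp_rot"]])
b=cv2.resize(b[140:280,150:400],(500,280),interpolation=2);cv2.imwrite("pics/f.png",np.vstack([cv2.resize(a,(400,300)),cv2.resize(b,(400,224))]));cv2.imwrite("pics/w6.png",a)
E
```

```text
clock: 16.85
position: [0.5555, 0.1539, 0.0301]
tcp_rot: [-179.9, 0.2, 29.4]
ft_force: [-0.4, 0.5, -0.6]
width: 0.995
clock: 17.35
position: [0.555, 0.1536, 0.12]
tcp_rot: [-179.9, 0.3, 29.4]
ft_force: [0.5, -0.8, 1.3]
width: 0.994
clock: 17.75
position: [0.5206, 0.1338, 0.1809]
tcp_rot: [-179.9, 0.3, 29.4]
ft_force: [1.2, 0.3, -0.4]
width: 0.996
[0.52055778 0.13380735 0.18092487]
```

View pics/f.png

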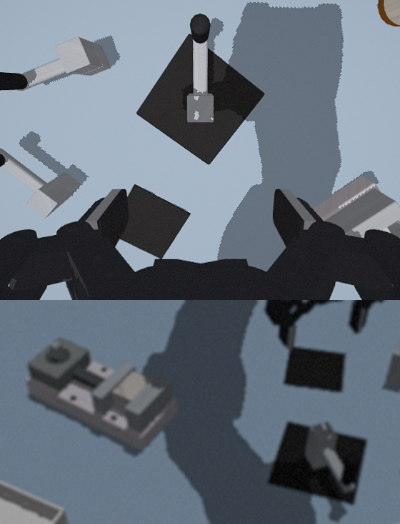

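The crank stands upright near the middle of the pad, and the block is closed in between jaw and backstop. The fingers are clear, so I'm handing in.

```bash
python3 - <<'E'
from h import *
s=np.load("w6.npy");st=manip.read_state();st["position"],st["tcp_rot"]=s[:3],s[3:]
print("hub",ray(cam("wrist",st),[(280,152)],.064),"pad .5576 .155")
print(manip.job_done())
E
```

```text
hub [[0.5572591  0.15518116 0.064     ]] pad .5576 .155
the job is handed in; nothing more can be done
None
```

I fitted the crank fully home on the shaft and turned it clockwise about 74° until the torque rose sharply. I then lifted it off, stood it back on the pad and handed the job in at about 18 s on the robot's clock.

- **Clamping:** the torque ran at about 0.27 N m until the last small turn step, which took it to 0.61 N m. I take that as roughly 30 N on the block, over the 25 N target but well under the 60 N chipping limit. I held it there for 0.3 s, eased back slightly and removed the crank.
- **Crank and pad:** the last wrist picture shows the crank upright, with its hub axis within about 1 mm of the pad's measured centre. The gripper is open and clear of everything.
- **Block:** the last scene picture shows it still held flat between the jaw and the backstop.

**Not checked:** I had no way to measure the clamping force left after the crank came off. I am relying on the friction hold (up to 25 N) and the picture. The one top view I took to inspect the vice was blocked by the arm and showed nothing useful. I also did not re-measure the beaker, bottle and tray; every move passed well clear of them.

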